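Lock the control-box cover with its quarter-turn stud

TASK

The cover of the press control box lacks one of its two wing-headed quarter-turn studs. Take the wing-headed stud (not the round knurled one) out of the wooden holder, put it into the empty slot of the cover, press it gently down against its spring and turn it ninety degrees clockwise, seen from above, so that it catches like its neighbour; then let go of it. Do not force the lock, and leave everything else where it is.

Things in the scene. Friction and masses are not known exactly. Their poses are not given: they have to be found in the camera images.
- wing_stud_centre (a point): Half-way up the loose steel wing-headed stud (46 mm tall, 60 g, z up). Wing 24 mm high, 28 mm long (y), 10 mm thick (x), from 1 mm below to 23 mm above this point; under it a round flange 30 mm across, its top 1 mm, its underside 5 mm below this point. Same after half a turn. Grip the wing across its 10 mm, fingertips just over the flange.
- wing_stud_foot (a point): Middle of the stud's underside, 23 mm below its centre. The foot is a cross bar 6 mm high, 26 mm long (y, as the wing), 8 mm wide (x), with a small lead-in below; above it a round shank 8 mm across, 12 mm long, up to the flange. The stud starts upright in one pocket of the wooden holder, flange resting on it, wing along the holder's y.
- holder (a point): Middle of the top of the fixed beech holder, 44 mm (x) by 100 mm (y), 22 mm high. Two pockets, 24 mm either side along y, hold the wing-headed stud and a round knurled one, in either order.
- lock (a point): Nominal centre of the empty slot, on top of the steel lock plate; z up. The slot is 11 mm (x) by 29 mm (y). The plate floats: the true slot centre is up to 8 mm either way along y from this point, not measured, and stays there; in x it is true. The stud goes in with its wing along y. Finally the wing lies along x. Spoilt by forces over 40 N.
- lock_spring (a point): The same point again. The stud's foot meets a spring when the flange is 13 mm above the plate (stud centre 18 mm above here): 3 N there, 0.8 N more per mm, 13 N when the flange touches the plate, then rigid. The bar turns only with the flange under 4 mm above the plate (over 10 N), only clockwise, to a stop near 90 degrees; let up, it catches with the flange 7 mm up (centre 12 mm).
- box_cover (a point): Middle of the aluminium cover of the fixed grey control box, 100 mm (x) by 170 mm (y), 50 mm high. The lock plate (46x62 mm) lies 38 mm from here towards -y and stands 5 mm above the cover. At 44 mm towards +y is the neighbour stud, fixed and locked: wing along x, top 40 mm above the cover.
- parts_pot_0: Bystander, leave alone: small round grey screw-top pot, 42 mm wide, 20 mm high. Origin at the centre of its underside.
- parts_pot_1: Bystander, leave alone: small round cream pot with dark lid, 42 mm wide, 20 mm high. Origin at the centre of its underside.
- loupe: Bystander, leave alone: black eye loupe, 36 mm wide, 30 mm high. Origin at the centre of its underside.
- putty: Bystander, leave alone: green putty block, 22x30x12 mm. Origin at the centre of its underside.
- tweezers_steel: Bystander, leave alone: steel tweezers, 116 mm long, lying flat. Origin at the centre of its underside.
- tally_counter: Bystander, leave alone: round steel hand counter, 43x52x20 mm. Origin at the centre of its underside.
- brush: Bystander, leave alone: small wooden-handled brush, 125 mm long, lying flat. Origin at the centre of its underside.
- knurled_stud: Bystander, leave in the holder: steel stud with a round knurled head 22 mm across and 18 mm high, 40 mm tall in all. Origin at the centre of its underside.
There are look-alikes about, which are no part of the job. Leave any red look-alike of the part that bears wing_stud_centre alone.

How it is judged:
By the outcome, as a careful person would: the job done as asked, in the order asked, and still so for the second after the job is handed in, with the robot touching nothing.
It also fails if it takes over 58 s, if anything falls off the work surface, if the arm or the gripper's body presses on something with over 40 N, if the wrist force passes 120 N, or if a joint passes its speed limit or range.

ROBOT

A 7-joint arm with a two-finger parallel gripper is mounted at the origin on a cart in front of the work surface, level with it; the furniture and walls round the work are solid. World frame = base frame: x ahead of the robot, y to its left, z up, the work surface at z = 0. Lengths are in m, angles in rad, forces in N, time in s.
With the tool pointing down it reaches from about 0.425 to 0.925 m from the base axis. Payload 6.8 kg.
Tool frame: the origin (TCP) lies midway between the tips of the shut fingers; the grasp point (between the pads) lies 19 mm behind it; z points along the fingers, y is the line along which they close (so a half turn about z gives the same grasp; the last joint's range is limited). The gripper opens to 85 mm and grips with 20 to 120 N. Pads are 22 mm wide; open, the fingers measure 114 mm over their backs; the gripper's body (76 mm by 85 mm) begins 54 mm behind the grasp point. The pads swing forward as they close: fully open they stand 13 mm farther back than shut.
Start: joints at [-0.835, 0.477, 0.022, 1.555, -0.011, 1.109, -0.083], TCP at [0.504, 0.449, 0.231] pointing down, gripper open.
Joint ranges: [-2.96, 2.96], [-0.34, 2.1], [-1.41, 1.46], [0.24, 2.44], [-1.37, 4.51], [0.17, 1.92], [-2.96, 2.96]. Speed limits (rad/s): [2.39, 2.39, 3.14, 3.14, 3.14, 3.14, 3.14].

INTERFACE

Orientations are given as a unit quaternion [w, x, y, z].
In Python, from plant import state, camera, get_calibration, job_done, look_for, masks_of gives the robot as it stands.
- The arm moves only by the tool drive_tool, never from a script. Its argument "steps" is a list of rows, each a list of 7 numbers: the shift along the tool's x, y, z in cm, then the turn, a rotation vector about the tool's x, y, z in degrees, then the opening, from 0 (shut) to 1 (fully open). In form: [[x, y, z, rx, ry, rz, grip], ...]. A call has exactly 5 rows; each row shifts and turns the commanded pose from where the row before left it, along the tool's axes as they then stand; what a row does not reach is not made up. A row lasts 1/10 s, in which the tool goes at most 50 mm and 8.59 degrees, less where a joint would pass 70% of its speed; a pose out of reach is approached as far as the arm can. A call with a gripper value outside its range is refused whole. The fingers move at their own pace and stop on an object; the grip force is fixed at half the most. Time passes only in rows, so rows that do not move let the fingers close, or fill a call up. It gives the time, the measured TCP pose, the force, the opening and the grip force at its end, in the units of the state.
- state(): the state, without advancing time (a new reading comes with each control period).
- camera(name): name is "scene" or "top" or "wrist"; returns (picture, depth): 480x640x3 uint8, red, green, blue; 480x640 float32, m along the optical axis (not along the pixel's ray), 0 where there is no reading.
- get_calibration(name): a dict with "fx", "fy", "cx", "cy" (pixels), "k1" (the pictures are not rectified: a ray, as slopes to the right and down, at radius r is drawn at 1 + k1 r^2 times it, then the intrinsics apply), "world_from_camera" (4x4, takes a point from camera to world coordinates). Camera axes: x right, y down, z forward; pixel columns grow to the right and rows downward; lengths in m; the calibration is good to about 2 mm. A picture is of the moment at which its call begins: read the wrist's pose just before it. get_calibration takes no time and is no camera call; for the wrist camera it gives the pose at the moment of the call.
- job_done(): hands the job in; it is judged then, once.
Trained networks look in the newest picture that a camera, given by its name, has taken for a name from the list of things; names that differ only in an ending like _2 or _b are one class to them, and where a whole thing is asked for, a point or a joint stands for the part that bears it (a point fixed in the world has none). Each returns a list of dicts, best first, with "score" (0 to 1); they miss things now and then, are a little off and sometimes report something else, mostly with a low value. They report only what shows in the picture. A call takes as long as a camera call. They do not tell look-alikes from the thing itself.
- look_for(camera, thing): "xyz" ([x, y, z] in m, in the coordinates of the camera as it stood for that picture, good to about 4 mm: the middle of the surface that is visible of it).
- masks_of(camera, thing): "region" (480x640 bool, what is visible of it).
The state is a dict: "time_s": time; "joint_positions": joint angles; "joint_velocities": joint speeds; "joint_torque": joint torques, N m; "eef_pos": TCP position; "tool_rot": TCP orientation; "wrist_force": force on the tool from outside, world axes, zero at the start; "moment": the same for the moment, N m; "grip_width": finger opening in m; "grip_force": force on a finger pad.
Only numpy, scipy, OpenCV 4.12 (cv2) and the standard library are available. Lean on these libraries where they do the work, as an engineer would, in place of code of your own. Each camera call takes 0.05 s, during which the arm holds its last target. There are 200 camera calls.

## Working session

There is one attempt and no reset: what is moved stays moved. The work goes in short steps, Python scripts to look and compute and a tool call to move; the robot and the scene stay as the last step left them, time stands still between calls to the robot, and variables do not carry over. Pictures are saved under pics/ and viewed, at most 10 in all, crops included, and the job is handed in when it is done.

Besides the shell and the picture viewer there is one more tool, called after "Call:" as name([rows], argument=value, ...), one row to a line, values as JSON. drive_tool: Moves the arm, as the interface text tells. Its arguments: {"type":"object","properties":{"steps":{"type":"array","items":{"type":"array","items":{"type":"number"}}}},"required":["steps"]}

```bash
mkdir -p pics
cat > h.py <<'E'
import numpy as np, cv2
from plant import *
def snap(n,fn=None):
    c=get_calibration(n); im,d=camera(n)
    if fn: cv2.imwrite('pics/'+fn,im[:,:,::-1])
    return c,im,d
def pts(c,d):
    v,u=np.mgrid[0:480,0:640].astype(np.float32)
    K=np.array([[c['fx'],0,c['cx']],[0,c['fy'],c['cy']],[0,0,1.]])
    p=cv2.undistortPoints(np.stack([u.ravel(),v.ravel()],1)[:,None].astype(np.float64),K,np.array([c['k1'],0,0,0,0.]))[:,0]
    P=np.c_[p,np.ones(len(p))]*d.ravel()[:,None]
    T=np.array(c['world_from_camera']); W=P@T[:3,:3].T+T[:3,3]
    W[d.ravel()==0]=np.nan
    return W.reshape(480,640,3)
def w(c,x):
    T=np.array(c['world_from_camera']); return T[:3,:3]@np.array(x)+T[:3,3]
E
python3 - <<'E'
from h import *
np.set_printoptions(precision=4,suppress=True)
s=state(); print(s['time_s'],s['eef_pos'],s['tool_rot'],s['grip_width'],s['wrist_force'])
for n in ('top','scene'):
    c,im,d=snap(n,n+'.png'); np.savez(n+'.npz',W=pts(c,d))
    print(n,c['fx'],np.array(c['world_from_camera']).round(3).tolist())
    for t in ('wing_stud_centre','holder','lock','box_cover','knurled_stud'):
        for r in look_for(n,t)[:3]: print(t,round(r['score'],2),w(c,r['xyz']))
E
```

```text
0.0 [0.5039 0.4482 0.2303] [-0.0003  0.4095  0.9123 -0.0009] 0.0856638314364523 [-0.2684  0.5999 -0.4358]
top 558.71914167615 [[0.383, -0.903, 0.193, 0.331], [-0.924, -0.374, 0.084, 0.201], [-0.003, -0.21, -0.978, 0.998], [0.0, 0.0, 0.0, 1.0]]
wing_stud_centre 0.79 [0.4356 0.3064 0.0345]
wing_stud_centre 0.54 [0.5404 0.3832 0.0405]
wing_stud_centre 0.22 [0.5074 0.1224 0.0479]
holder 0.93 [0.5307 0.3586 0.02  ]
lock 0.84 [0.506  0.1275 0.0532]
box_cover 0.89 [0.5067 0.124  0.0474]
knurled_stud 0.55 [0.5165 0.3411 0.0466]
knurled_stud 0.18 [0.6276 0.2078 0.0245]
scene 610.6839383947402 [[-0.532, -0.521, 0.667, -0.132], [-0.846, 0.307, -0.435, 0.698], [0.022, -0.796, -0.604, 0.651], [0.0, 0.0, 0.0, 1.0]]
wing_stud_centre 0.9 [0.5319 0.3896 0.0333]
wing_stud_centre 0.85 [0.4332 0.3082 0.0306]
holder 0.75 [0.6203 0.2156 0.0202]
holder 0.64 [0.5139 0.3663 0.0196]
lock 0.69 [0.485  0.1422 0.048 ]
box_cover 0.9 [0.4866 0.1427 0.0486]
knurled_stud 0.72 [0.4844 0.1407 0.0514]
knurled_stud 0.7 [0.515  0.344  0.0384]
knurled_stud 0.44 [0.5335 0.3848 0.0365]
```

View pics/top.png

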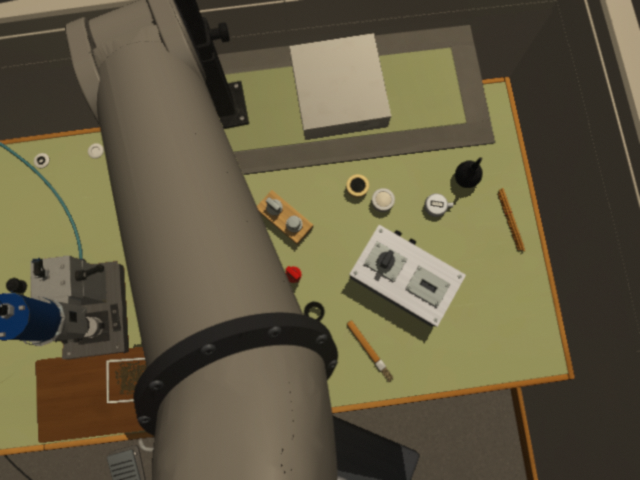

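View pics/scene.png

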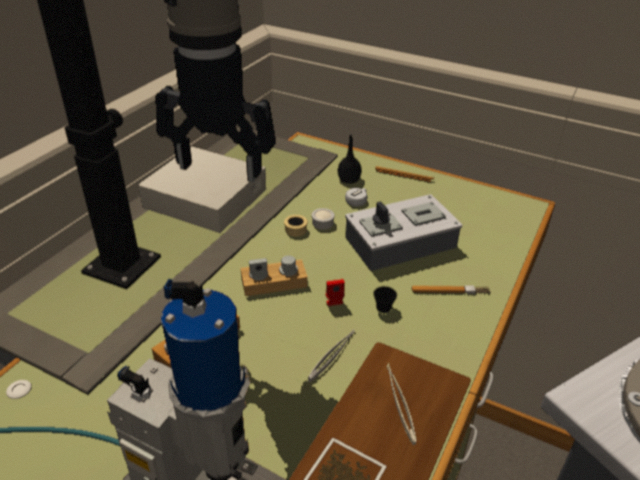

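The top view shows the steel wing stud in the holder at (273,206), the knurled stud at (294,225), a red look-alike at (292,273), and the locked neighbour on the box at (386,262). I choose (273,206). The empty slot is at (429,285).

```bash
cat > m.py <<'E'
from h import *
np.set_printoptions(precision=4,suppress=True)
def rect(W,sel):
    sel=cv2.morphologyEx(sel.astype(np.uint8),cv2.MORPH_OPEN,np.ones((3,3)))
    n,l,st,ce=cv2.connectedComponentsWithStats(sel)
    k=1+np.argmax(st[1:,4]); p=W[l==k][:,:2]
    return cv2.minAreaRect((p*1000).astype(np.float32)), st[k], p.mean(0), np.nanmedian(W[l==k][:,2])
E
python3 - <<'E'
from m import *
for n in ('top','scene'):
    W=np.load(n+'.npz')['W']; x,y,z=W[...,0],W[...,1],W[...,2]
    near=lambda a,b,r:(np.hypot(x-a,y-b)<r)
    print(n,'holder',rect(W,near(.53,.36,.07)&(abs(z-.022)<.006)))
    print(n,'box',rect(W,near(.50,.13,.12)&(abs(z-.0515)<.008)))
    for a,b,nm in((.54,.383,'wing'),(.515,.342,'kn')):
        s=near(a,b,.022)&(z>.032); print(nm,s.sum(),np.nanmean(W[s],0),np.nanmax(z[s]) if s.any() else 0)
    s=near(.5,.13,.1)&(z>.065); print('neigh',s.sum(),W[s].mean(0),z[s].max())
E
python3 -c "
import cv2
a=cv2.imread('pics/top.png')[185:315,240:480];cv2.imwrite('pics/c1.png',cv2.resize(a,None,fx=3.3,fy=3.3,interpolation=2))"
```

```text
top holder (((529.898681640625, 362.62066650390625), (101.01264190673828, 44.834930419921875), 71.52184295654297), array([ 258,  191,   55,   52, 1000], dtype=int32), array([0.5279, 0.3606]), np.float64(0.022052729092401746))
top box (((509.62481689453125, 121.98751068115234), (171.4759521484375, 103.77891540527344), 81.2772216796875), array([ 351,  226,  114,  101, 5664], dtype=int32), array([0.5078, 0.1197]), np.float64(0.05062189982406895))
wing 120 [0.5358 0.3843 0.052 ] 0.5688099245781324
kn 145 [0.5214 0.3388 0.0427] 0.04777313280121209
neigh 197 [0.5145 0.1665 0.0799] 0.09325358247138604
scene holder (((529.4835815429688, 363.6015625), (100.58590698242188, 48.894412994384766), 71.18159484863281), array([241, 259,  66,  28, 972], dtype=int32), array([0.5235, 0.3671]), np.float64(0.020572010464260215))
scene box (((509.99755859375, 122.61834716796875), (174.70481872558594, 107.7325668334961), 81.26336669921875), array([ 345,  194,  117,   56, 3448], dtype=int32), array([0.5027, 0.127 ]), np.float64(0.048764544848242775))
wing 207 [0.5339 0.388  0.0429] 0.05158123482529542
kn 168 [0.5187 0.3426 0.0399] 0.04501455822430722
neigh 208 [0.5125 0.1694 0.0789] 0.08989203065417894
```

View pics/c1.png

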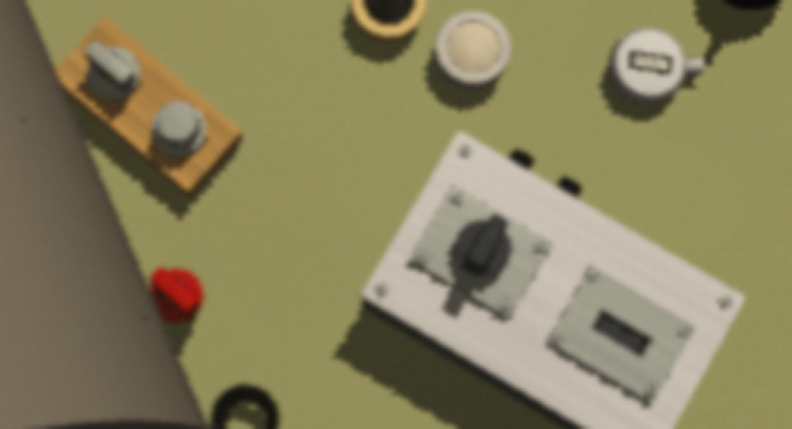

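The crop confirms it: the bar-shaped wing stud is at the far-left pocket (crop 110,70) with the round knurled one beside it, and the slot is at (622,332). Move above the stud.

Call:
drive_tool([
  [-3.45, -0.85, 0, 0, 0, 0, 1],
  [-3.45, -0.85, 0, 0, 0, 0, 0.8],
  [0, 0, 2, 0, 0, 8, 0.6],
  [0, 0, 2, 0, 0, 8, 0.6],
  [0, 0, 1, 0, 0, 8, 0.6],
])

```text
time_s: 1.1
eef_pos: [0.537, 0.3849, 0.1796]
tool_rot: [-0.0, 0.593, 0.805, -0.001]
wrist_force: [-0.6, -0.1, -0.2]
grip_width: 0.0517
grip_force: 0.0
```

Call:
drive_tool([
  [0, 0, 1, 0, 0, 8, 0.6],
  [0, 0, 1, 0, 0, 8, 0.6],
  [0, 0, 1, 0, 0, 8, 0.6],
  [0, 0, 1, 0, 0, 8, 0.6],
  [0, 0, 0, 0, 0, 4.3, 0.6],
])

```text
time_s: 1.6
eef_pos: [0.5366, 0.3854, 0.1397]
tool_rot: [0.0, 0.814, 0.581, -0.001]
wrist_force: [-0.2, 0.3, 0.2]
grip_width: 0.0512
grip_force: 0.0
```

```bash
cat > look.py <<'E'
from m import *
from scipy.spatial.transform import Rotation as Ro
def st():
    s=state(); q=s['tool_rot']; R=Ro.from_quat([q[1],q[2],q[3],q[0]]).as_matrix()
    print('t',s['time_s'],'p',np.array(s['eef_pos']),'ang x,y',np.degrees(np.arctan2(R[1,:2],R[0,:2])).round(2),'tilt',R[:2,2].round(4),'F',np.array(s['wrist_force']).round(2),'M',np.array(s['moment']).round(2),'g',s['grip_width'],s['grip_force'],'q7',s['joint_positions'][6])
    return np.array(s['eef_pos']),R
E
cat > l1.py <<'E'
import sys
from look import *
p,R=st()
c,im,d=snap('wrist',sys.argv[1]); W=pts(c,d); x,y,z=W[...,0],W[...,1],W[...,2]
np.savez('wrist.npz',W=W,im=im)
near=lambda a,b,r:(np.hypot(x-a,y-b)<r)
print(np.array(c['world_from_camera']).round(3).tolist())
if len(sys.argv)<3:
    print('holder',rect(W,near(.53,.362,.07)&(abs(z-.022)<.005)))
    print('wing top',rect(W,near(.5373,.3858,.03)&(abs(z-.05)<.006)))
else:
    print('box',rect(W,near(.51,.122,.12)&(abs(z-.0515)<.006)))
    print('neigh top',rect(W,near(.5165,.1658,.03)&(abs(z-.09)<.006)))
E
python3 l1.py w1.png
```

```text
t 1.6 p [0.5366 0.3854 0.1397] ang x,y [ 71.09 -18.91] tilt [-0.0019 -0.0017] F [-0.22  0.29  0.19] M [-0.02  0.07  0.06] g 0.05124797617207113 0.0 q7 -0.9032668679884646
[[0.946, -0.305, -0.108, 0.564], [-0.324, -0.895, -0.308, 0.465], [-0.002, 0.327, -0.945, 0.282], [0.0, 0.0, 0.0, 1.0]]
holder (((530.1212158203125, 363.46588134765625), (100.9156723022461, 44.13663101196289), 71.63739776611328), array([ 298,  198,   56,  113, 4413], dtype=int32), array([0.5325, 0.3703]), np.float64(0.0221498784690341))
wing top (((537.8001708984375, 386.9320983886719), (27.734533309936523, 11.268189430236816), 71.30127716064453), array([318, 222,  16,  37, 517], dtype=int32), array([0.5382, 0.3877]), np.float64(0.04960008830561696))
```

View pics/w1.png

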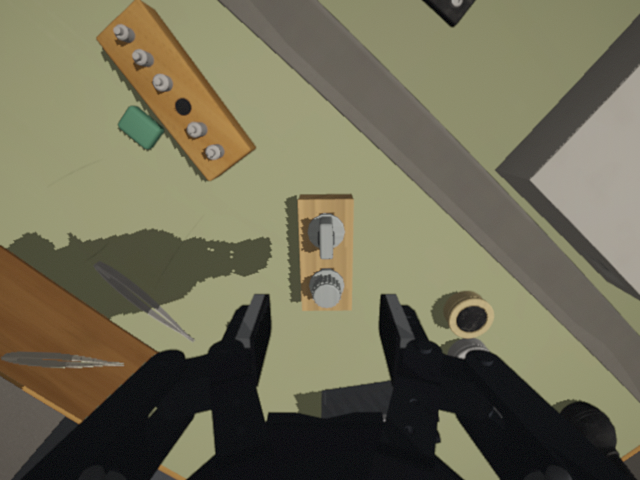

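The close view shows the wing at (326,235) midway across the fingers with the knurled head at (326,288) clear of them. Descend.

Call:
drive_tool([
  [0.14, 0.08, 3, 0, 0, -0.3, 0.5],
  [0, 0, 3.5, 0, 0, 0, 0.5],
  [0, 0, 3, 0, 0, 0, 0.5],
  [0, 0, 1.6, 0, 0, 0, 0.5],
  [0, 0, 0, 0, 0, 0, 0.5],
])

```text
time_s: 2.15
eef_pos: [0.5374, 0.386, 0.0282]
tool_rot: [0.0, 0.81, 0.586, -0.002]
wrist_force: [-0.2, -0.0, 0.3]
grip_width: 0.0429
grip_force: 0.0
```

Call:
drive_tool([
  [0, 0, 0, 0, 0, 0, 0.3],
  [0, 0, 0, 0, 0, 0, 0.1],
  [0, 0, 0, 0, 0, 0, 0],
  [0, 0, 0, 0, 0, 0, 0],
  [0, 0, 0, 0, 0, 0, 0],
])

```text
time_s: 2.65
eef_pos: [0.54, 0.3877, 0.0324]
tool_rot: [-0.0, 0.811, 0.585, 0.002]
wrist_force: [-1.1, -0.7, 6.2]
grip_width: 0.0085
grip_force: 60.6
```

```bash
python3 -c "
from look import *
st()"
```

```text
t 2.65 p [0.54   0.3877 0.0324] ang x,y [ 71.65 -18.35] tilt [0.0027 0.0024] F [-1.09 -0.74  6.25] M [-0.07  0.11 -0.01] g 0.00846134500557321 60.62729001045227 q7 -0.8633552261501071
```

Call:
drive_tool([
  [0, 0, -0.5, 0, 0, 0, 0],
  [0, 0, -1, 0, 0, 0, 0],
  [0, 0, -2, 0, 0, 0, 0],
  [0, 0, -3, 0, 0, 0, 0],
  [0, 0, -3, 0, 0, 0, 0],
])

```text
time_s: 3.15
eef_pos: [0.5384, 0.3866, 0.1266]
tool_rot: [0.0, 0.811, 0.585, -0.0]
wrist_force: [-0.1, 0.1, -0.2]
grip_width: 0.0085
grip_force: 59.6
```

Call:
drive_tool([
  [0, 0, -2, 0, 0, 0, 0],
  [0, 0, 0, 0, 0, 0, 0],
  [0, 0, 0, 0, 0, 0, 0],
  [0, 0, 0, 0, 0, 0, 0],
  [0, 0, 0, 0, 0, 0, 0],
])

```text
time_s: 3.65
eef_pos: [0.5379, 0.3863, 0.1439]
tool_rot: [0.0, 0.811, 0.585, -0.001]
wrist_force: [0.2, -0.5, -0.5]
grip_width: 0.0084
grip_force: 59.7
```

```bash
python3 -c "
from look import *
p,R=st()
c,im,d=snap('scene'); W=pts(c,d)
np.savez('scene2.npz',W=W,im=im)
r=look_for('scene','wing_stud_centre')
for k in r[:3]: print(k['score'],w(c,k['xyz']))
T=np.linalg.inv(np.array(c['world_from_camera'])); q=T[:3,:3]@p+T[:3,3]
u=int(c['cx']+c['fx']*q[0]/q[2]); v=int(c['cy']+c['fy']*q[1]/q[2]); print(u,v)
a=im[max(v-60,0):v+60,u-70:u+70,::-1]; cv2.imwrite('pics/s2.png',cv2.resize(a,None,fx=5,fy=5,interpolation=2))
"
```

```text
t 3.65 p [0.5379 0.3863 0.1439] ang x,y [ 71.66 -18.34] tilt [-0.0019 -0.0016] F [ 0.2  -0.54 -0.5 ] M [-0.02 -0.03 -0.  ] g 0.008419675570817266 59.66164827346802 q7 -0.8947132528883618
0.89 [0.4371 0.305  0.0284]
0.68 [0.5288 0.3887 0.1338]
254 208
```

View pics/s2.png

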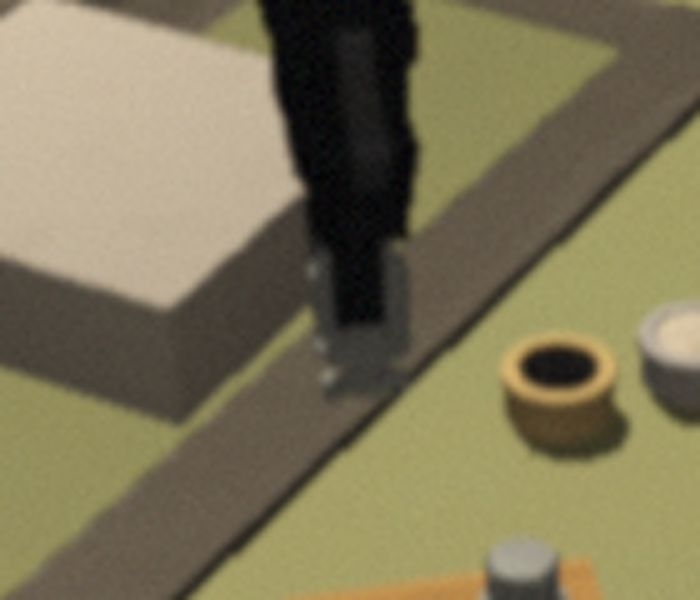

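```bash
python3 -c "
from look import *
W=np.load('scene2.npz')['W']; s=(np.hypot(W[...,0]-.538,W[...,1]-.386)<.03)&(W[...,2]>.08)&(W[...,2]<.19)
im=np.load('scene2.npz')['im']
for v in range(480):
    m=s[v]
    if m.any(): 
        P=W[v][m]; t=np.array([.316,.949]); a=(P[:,:2]-[.5379,.3863])@t*1000; b=(P[:,:2]-[.5379,.3863])@np.array([.949,-.316])*1000
        print(v,m.sum(),'z',P[:,2].min().round(4),P[:,2].max().round(4),'along',a.min().round(1),a.max().round(1),'across',b.min().round(1),b.max().round(1),im[v][m].mean().round())
"
```

```text
180 1 z 0.1856 0.1856 along 13.4 13.4 across 15.1 15.1 98.0
181 2 z 0.1856 0.1865 along 12.5 13.8 across 10.7 12.4 79.0
182 2 z 0.1819 0.1883 along 11.7 12.1 across 5.0 15.4 48.0
183 1 z 0.1871 0.1871 along 11.9 11.9 across 4.3 4.3 47.0
184 1 z 0.184 0.184 along 11.8 11.8 across 6.5 6.5 81.0
187 1 z 0.1879 0.1879 along 12.1 12.1 across -7.7 -7.7 47.0
188 1 z 0.1886 0.1886 along 12.5 12.5 across -11.4 -11.4 31.0
189 1 z 0.1894 0.1894 along 13.0 13.0 across -15.2 -15.2 30.0
190 1 z 0.1875 0.1875 along 13.1 13.1 across -14.9 -14.9 29.0
191 1 z 0.1846 0.1846 along 13.0 13.0 across -12.8 -12.8 28.0
192 1 z 0.1697 0.1697 along 11.0 11.0 across 7.6 7.6 36.0
193 1 z 0.1685 0.1685 along 11.2 11.2 across 6.8 6.8 39.0
194 1 z 0.1668 0.1668 along 11.3 11.3 across 6.7 6.7 41.0
195 2 z 0.1618 0.1715 along 10.9 11.0 across -3.3 11.9 39.0
196 11 z 0.1658 0.1793 along -10.8 10.5 across -21.4 2.9 24.0
197 17 z 0.1644 0.1776 along -10.9 10.7 across -19.4 2.5 23.0
198 19 z 0.1582 0.1755 along -15.4 10.9 across -19.9 6.2 32.0
199 19 z 0.1588 0.1746 along -14.9 10.9 across -19.5 5.5 33.0
200 19 z 0.1593 0
[... 1014 characters left out ...]
9 11.7 across -10.8 -2.2 63.0
217 19 z 0.1337 0.137 along -13.6 11.9 across -12.8 -4.0 63.0
218 18 z 0.1327 0.1366 along -12.2 12.0 across -14.5 -5.5 63.0
219 15 z 0.1304 0.1371 along -10.8 9.6 across -16.1 -8.8 61.0
220 14 z 0.1188 0.1356 along -13.8 8.2 across -16.9 4.7 64.0
221 13 z 0.1191 0.1333 along -14.9 4.5 across -16.2 2.4 63.0
222 18 z 0.1183 0.1237 along -14.5 10.2 across -5.3 3.7 69.0
223 18 z 0.1192 0.1222 along -13.9 10.5 across -6.3 0.4 68.0
224 18 z 0.1176 0.1209 along -14.0 10.7 across -6.4 -0.9 65.0
225 18 z 0.1136 0.1192 along -14.1 10.8 across -6.1 0.2 63.0
226 13 z 0.1134 0.1175 along -8.2 9.7 across -5.5 -2.3 63.0
227 6 z 0.1123 0.115 along 2.2 9.8 across -3.5 -1.1 71.0
```

The stud hangs upright in the fingers, flange at crop (362,370), just below the tips; depth shows it about 1.8 mm toward tool -x and about 6 mm below the TCP. Next is a viewpoint past the lock.

Call:
drive_tool([
  [-2, 0.4, -1, 0, 0, 0, 0],
  [-4.4, 0.9, 0, 0, 0, 0, 0],
  [-4.4, 0.9, 0, 0, 0, 0, 0],
  [-4.4, 0.9, 0, 0, 0, 0, 0],
  [-4.4, 0.9, 0, 0, 0, 0, 0],
])

```text
time_s: 4.25
eef_pos: [0.5145, 0.1864, 0.155]
tool_rot: [0.0, 0.811, 0.585, -0.0]
wrist_force: [0.8, 0.6, 0.2]
grip_width: 0.0088
grip_force: 59.7
```

Call:
drive_tool([
  [-4.4, 0.9, 0, 0, 0, 0, 0],
  [-4.4, 0.9, 0, 0, 0, 0, 0],
  [-4.4, 0.9, 0, 0, 0, 0, 0],
  [-2.8, 0.6, 0, 0, 0, -4.8, 0],
  [0, 0, 0, 0, 0, -4.8, 0],
])

```text
time_s: 4.75
eef_pos: [0.4949, 0.0207, 0.1551]
tool_rot: [0.0, 0.76, 0.65, -0.001]
wrist_force: [0.2, 1.0, 0.1]
grip_width: 0.0087
grip_force: 59.7
```

Call:
drive_tool([
  [0, 0, 0, 0, 0, 0, 0],
  [0, 0, 0, 0, 0, 0, 0],
  [0, 0, 0, 0, 0, 0, 0],
  [0, 0, 0, 0, 0, 0, 0],
  [0, 0, 0, 0, 0, 0, 0],
])

```text
time_s: 5.25
eef_pos: [0.496, 0.0266, 0.1552]
tool_rot: [-0.0, 0.759, 0.651, -0.0]
wrist_force: [-0.6, 0.0, -1.3]
grip_width: 0.0084
grip_force: 59.7
```

```bash
python3 l1.py w2.png box
```

```text
t 5.25 p [0.496  0.0266 0.1552] ang x,y [81.29 -8.71] tilt [-0.0001 -0.    ] F [-0.6   0.02 -1.34] M [-0.02 -0.08 -0.  ] g 0.008422785380954914 59.667338132858276 q7 -0.20505757846595715
[[0.988, -0.143, -0.05, 0.509], [-0.151, -0.935, -0.32, 0.109], [-0.001, 0.324, -0.946, 0.298], [0.0, 0.0, 0.0, 1.0]]
box (((508.710693359375, 111.33421325683594), (150.0116424560547, 102.85074615478516), 81.4107894897461), array([  244,     0,   160,   224, 30196], dtype=int32), array([0.5091, 0.114 ]), np.float64(0.05038382012941768))
neigh top (((517.164306640625, 165.65000915527344), (12.112345695495605, 27.820659637451172), 76.26322937011719), array([ 299,    5,   51,   25, 1112], dtype=int32), array([0.5171, 0.1651]), np.float64(0.08971395786987338))
```

View pics/w2.png

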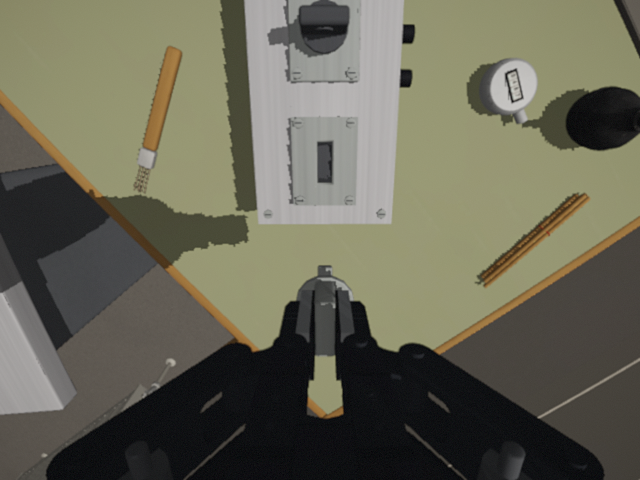

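The wrist view shows the slot at (325,162) in its plate (289–357, 117–206), and the held stud's foot end at (324,270). I'll measure the slot and plate in world coordinates.

```bash
python3 -c "
from look import *
f=np.load('wrist.npz'); W=f['W']; im=f['im'].astype(float).mean(2)
c=get_calibration('wrist')
# dark slot pixels in plate
s=np.zeros((480,640),np.uint8); s[130:196,305:348]=im[130:196,305:348]<75
n,l,stt,ce=cv2.connectedComponentsWithStats(s); k=1+np.argmax(stt[1:,4]); print('slot px',stt[k],ce[k])
K=np.array([[c['fx'],0,c['cx']],[0,c['fy'],c['cy']],[0,0,1.]]);T=np.array(c['world_from_camera'])
def up(uv,z):
    p=cv2.undistortPoints(np.array(uv,float).reshape(-1,1,2),K,np.array([c['k1'],0,0,0,0.]))[:,0]
    r=np.c_[p,np.ones(len(p))]@T[:3,:3].T; return (T[:3,3]+r*((z-T[2,3])/r[:,2])[:,None])
v,u=np.where(l==k); P=up(np.c_[u,v],.055)
R=cv2.minAreaRect((P[:,:2]*1000).astype(np.float32)); print('slot',R)
Q=rect(W,(abs(W[...,2]-.055)<.0022)&(np.hypot(W[...,0]-.504,W[...,1]-.085)<.045)); print('plate',Q)
print('plate px',up([[289,117],[357,117],[289,206],[357,206]],.055)[:,:2])
print('cover corners -y', up([[258,223],[392,223]],.05)[:,:2])
e=np.array([np.cos(np.radians(81.35)),np.sin(np.radians(81.35))])
m=(abs(W[...,2]-.0505)<.002)&(np.hypot(W[...,0]-.509,W[...,1]-.12)<.12); a=W[m][:,:2]@e; print('cover end along',np.percentile(a,[.3,1])*1000,'slot along',np.array(R[0])@e,'box c top',np.array([509.7,122.2])@e)
foot=up([[324,270]],.155-.029); print('foot end',foot,(foot[0,:2]-[.496,.0266])@e*1000)
"
```

```text
slot px [318 142  14  41 515] [324.5359 162.1825]
slot ((504.7636413574219, 83.47782135009766), (27.978660583496094, 9.3861722946167), 81.29723358154297)
plate (((504.4386291503906, 83.42415618896484), (61.661720275878906, 46.18415069580078), 81.33656311035156), array([ 291,  117,   67,   89, 4789], dtype=int32), array([0.5045, 0.0847]), np.float64(0.05499835924942639))
plate px [[0.4854 0.1174]
 [0.5313 0.1104]
 [0.474  0.0561]
 [0.5237 0.0485]]
cover corners -y [[0.4472 0.0455]
 [0.549  0.0299]]
cover end along [112.3168 113.1504] slot along 158.4438160886625 box c top 197.4679688728401
foot end [[0.4968 0.0327 0.126 ]] 6.13408493879883
```

The slot reads centred at nominal, so the offset has to be felt. The foot is already in line across the slot. I'll start a gentle scan from the +y end.

Call:
drive_tool([
  [3.5, 0, 0, 0, 0, 0, 0],
  [3.4, 0, 1, 0, 0, 0, 0],
  [0, 0, 3, 0, 0, 0, 0],
  [0, 0, 2, 0, 0, 0, 0],
  [0, 0, 0, 0, 0, 0, 0],
])

```text
time_s: 5.8
eef_pos: [0.5044, 0.0941, 0.093]
tool_rot: [-0.001, 0.759, 0.651, -0.002]
wrist_force: [-1.1, -0.1, -0.0]
grip_width: 0.0083
grip_force: 59.7
```

Call:
drive_tool([
  [0, 0, 0.3, 0, 0, 0, 0],
  [0, 0, 0.3, 0, 0, 0, 0],
  [0, 0, 0, 0, 0, 0, 0],
  [0, 0, 0, 0, 0, 0, 0],
  [0, 0, 0, 0, 0, 0, 0],
])

```text
time_s: 6.3
eef_pos: [0.5068, 0.0942, 0.0898]
tool_rot: [0.0, 0.759, 0.651, 0.001]
wrist_force: [0.3, 0.4, -1.2]
grip_width: 0.0085
grip_force: 59.7
```

```bash
cat > f.py <<'E'
from look import *
p,R=st(); e=np.array([.1504,.9886]);n=np.array([.9886,-.1504])
print('along-160.8: %.1f  across-486.3: %.1f'%(p[:2]@e*1000-160.8,p[:2]@n*1000-486.3))
E
python3 f.py
```

```text
t 6.3 p [0.5068 0.0942 0.0898] ang x,y [81.24 -8.76] tilt [0.0009 0.0004] F [ 0.31  0.44 -1.23] M [ 0.03  0.05 -0.  ] g 0.008463715440377745 59.69529926776886 q7 -0.2929370039574342
along-160.8: 8.6  across-486.3: 0.5
```

Call:
drive_tool([
  [0, 0, 0.2, 0, 0, 0, 0],
  [0, 0, 0.2, 0, 0, 0, 0],
  [0, 0, 0.2, 0, 0, 0, 0],
  [0, 0, 0, 0, 0, 0, 0],
  [0, 0, 0, 0, 0, 0, 0],
])

```text
time_s: 6.8
eef_pos: [0.5064, 0.0942, 0.0833]
tool_rot: [-0.0, 0.759, 0.651, -0.0]
wrist_force: [-0.8, 0.1, 2.6]
grip_width: 0.0083
grip_force: 60.0
```

```bash
python3 f.py
```

```text
t 6.8 p [0.5064 0.0942 0.0833] ang x,y [81.25 -8.75] tilt [-0.0001  0.    ] F [-0.76  0.1   2.64] M [-0.03  0.15 -0.  ] g 0.00825387431732466 60.04813492298126 q7 -0.28894686873138437
along-160.8: 8.5  across-486.3: 0.2
```

Contact on the plate is light, at TCP z 0.0833. Slide toward -y.

Call:
drive_tool([
  [-0.1, 0, 0.1, 0, 0, 0, 0],
  [-0.1, 0, 0, 0, 0, 0, 0],
  [-0.1, 0, 0, 0, 0, 0, 0],
  [-0.1, 0, 0, 0, 0, 0, 0],
  [0, 0, 0, 0, 0, 0, 0],
])

```text
time_s: 7.3
eef_pos: [0.507, 0.0917, 0.0831]
tool_rot: [0.0, 0.759, 0.651, 0.002]
wrist_force: [-0.1, 2.8, 6.2]
grip_width: 0.0084
grip_force: 60.5
```

Call:
drive_tool([
  [-0.1, 0, 0, 0, 0, 0, 0],
  [-0.1, 0, 0, 0, 0, 0, 0],
  [-0.1, 0, 0, 0, 0, 0, 0],
  [0, 0, 0, 0, 0, 0, 0],
  [0, 0, 0, 0, 0, 0, 0],
])

```text
time_s: 7.8
eef_pos: [0.5046, 0.0865, 0.0818]
tool_rot: [-0.0, 0.759, 0.651, -0.001]
wrist_force: [-0.4, 0.5, -0.5]
grip_width: 0.0084
grip_force: 59.8
```

```bash
python3 f.py
```

```text
t 7.8 p [0.5046 0.0865 0.0818] ang x,y [81.22 -8.78] tilt [-0.0016 -0.0009] F [-0.35  0.46 -0.48] M [ 0.    0.04 -0.08] g 0.008373178254397474 59.76405680179596 q7 -0.2757663621844158
along-160.8: 0.6  across-486.3: -0.5
```

The stud dropped in (z 0.0818, force gone). I'll ease down and check for the spring.

Call:
drive_tool([
  [0, 0, 0.2, 0, 0, 0, 0],
  [0, 0, 0.2, 0, 0, 0, 0],
  [0, 0, 0, 0, 0, 0, 0],
  [0, 0, 0, 0, 0, 0, 0],
  [0, 0, 0, 0, 0, 0, 0],
])

```text
time_s: 8.3
eef_pos: [0.5053, 0.0871, 0.0783]
tool_rot: [-0.0, 0.759, 0.651, -0.0]
wrist_force: [-0.5, -1.2, 2.9]
grip_width: 0.0084
grip_force: 60.1
```

```bash
python3 f.py
```

```text
t 8.3 p [0.5053 0.0871 0.0783] ang x,y [81.24 -8.76] tilt [-0.0003 -0.0001] F [-0.49 -1.18  2.93] M [-0.13  0.21 -0.01] g 0.008429517542248325 60.077109932899475 q7 -0.2731884688706325
along-160.8: 1.3  across-486.3: 0.1
```

The spring is met exactly where predicted (0.0783). Press down gradually.

Call:
drive_tool([
  [0, 0, 0.3, 0, 0, 0, 0],
  [0, 0, 0.3, 0, 0, 0, 0],
  [0, 0, 0.3, 0, 0, 0, 0],
  [0, 0, 0, 0, 0, 0, 0],
  [0, 0, 0, 0, 0, 0, 0],
])

```text
time_s: 8.8
eef_pos: [0.5056, 0.0872, 0.0697]
tool_rot: [0.0, 0.759, 0.651, 0.0]
wrist_force: [-1.8, -2.1, 9.4]
grip_width: 0.0082
grip_force: 61.0
```

```bash
python3 f.py
```

```text
t 8.8 p [0.5056 0.0872 0.0697] ang x,y [81.24 -8.76] tilt [0.0003 0.0002] F [-1.81 -2.09  9.45] M [-0.24  0.66 -0.02] g 0.008216885352754671 61.020185351371765 q7 -0.2672137857281127
along-160.8: 1.4  across-486.3: 0.4
```

Call:
drive_tool([
  [0, 0, 0.15, 0, 0, 0, 0],
  [0, 0, 0.15, 0, 0, 0, 0],
  [0, 0, 0, 0, 0, 0, 0],
  [0, 0, 0, 0, 0, 0, 0],
  [0, 0, 0, 0, 0, 0, 0],
])

```text
time_s: 9.3
eef_pos: [0.5056, 0.0872, 0.067]
tool_rot: [-0.0, 0.759, 0.651, 0.0]
wrist_force: [-2.8, -1.8, 10.5]
grip_width: 0.0084
grip_force: 61.4
```

Call:
drive_tool([
  [0, 0.01, 0, 0, 0, 3, 0],
  [0, 0.02, 0, 0, 0, 5, 0],
  [0, 0.02, 0, 0, 0, 6, 0],
  [0, 0.02, 0, 0, 0, 6, 0],
  [0, 0, 0, 0, 0, 0, 0],
])

```text
time_s: 9.8
eef_pos: [0.5074, 0.0877, 0.0673]
tool_rot: [0.0, 0.861, 0.508, 0.001]
wrist_force: [-1.6, 0.7, 11.6]
grip_width: 0.0086
grip_force: 61.3
```

```bash
python3 f.py
```

```text
t 9.8 p [0.5074 0.0877 0.0673] ang x,y [ 61.1 -28.9] tilt [0.0027 0.0011] F [-1.58  0.74 11.6 ] M [ 0.05  0.36 -0.05] g 0.008602848639337742 61.34622573852539 q7 -0.5468543920510414
along-160.8: 2.3  across-486.3: 2.1
```

It turns freely with a small moment. Continue.

Call:
drive_tool([
  [0, 0.02, 0, 0, 0, 7, 0],
  [0, 0.02, 0, 0, 0, 7, 0],
  [0, 0.02, 0, 0, 0, 7, 0],
  [0, 0.02, 0, 0, 0, 7, 0],
  [0, 0.02, 0, 0, 0, 7, 0],
])

```text
time_s: 10.3
eef_pos: [0.5084, 0.0871, 0.0674]
tool_rot: [-0.0, 0.974, 0.225, 0.002]
wrist_force: [-1.0, 0.5, 11.0]
grip_width: 0.0087
grip_force: 61.3
```

```bash
python3 f.py
```

```text
t 10.3 p [0.5084 0.0871 0.0674] ang x,y [ 25.99 -64.01] tilt [0.0031 0.0014] F [-0.97  0.54 11.02] M [0.13 0.27 0.05] g 0.008676280717145747 61.29008889198303 q7 -1.0296903201780478
along-160.8: 1.8  across-486.3: 3.2
```

Call:
drive_tool([
  [0, 0.02, 0, 0, 0, 7, 0],
  [0, 0.02, 0, 0, 0, 7, 0],
  [0, 0.02, 0, 0, 0, 7, 0],
  [0, 0.02, 0, 0, 0, 6, 0],
  [0, 0.01, 0, 0, 0, 4, 0],
])

```text
time_s: 10.8
eef_pos: [0.5085, 0.0857, 0.0673]
tool_rot: [-0.0, 0.999, -0.043, 0.001]
wrist_force: [-0.8, -1.7, 11.1]
grip_width: 0.0086
grip_force: 61.3
```

Call:
drive_tool([
  [0, 0.01, 0, 0, 0, 2, 0],
  [0, 0, 0, 0, 0, 2, 0],
  [0, 0, 0, 0, 0, 0, 0],
  [0, 0, 0, 0, 0, 0, 0],
  [0, 0, 0, 0, 0, 0, 0],
])

```text
time_s: 11.3
eef_pos: [0.5082, 0.085, 0.0672]
tool_rot: [-0.0, 0.997, -0.076, 0.001]
wrist_force: [-1.1, -1.7, 11.9]
grip_width: 0.0086
grip_force: 61.4
```

```bash
python3 f.py
```

```text
t 11.3 p [0.5082 0.085  0.0672] ang x,y [ -8.76 -98.76] tilt [0.0024 0.    ] F [-1.11 -1.66 11.88] M [-0.44  0.41  0.08] g 0.008613743983737971 61.40381455421448 q7 -1.4984498545603842
along-160.8: -0.4  across-486.3: 3.4
```

Ninety degrees done. Let up slowly.

Call:
drive_tool([
  [0, 0, -0.2, 0, 0, 0, 0],
  [0, 0, -0.2, 0, 0, 0, 0],
  [0, 0, -0.2, 0, 0, 0, 0],
  [0, 0, -0.1, 0, 0, 0, 0],
  [0, 0, 0, 0, 0, 0, 0],
])

```text
time_s: 11.8
eef_pos: [0.508, 0.085, 0.0726]
tool_rot: [0.001, 0.997, -0.076, 0.001]
wrist_force: [6.3, -1.7, -12.3]
grip_width: 0.0086
grip_force: 59.5
```

```bash
python3 f.py
```

```text
t 11.8 p [0.508  0.085  0.0726] ang x,y [ -8.73 -98.73] tilt [ 0.0027 -0.0019] F [  6.3   -1.74 -12.29] M [-0.55 -1.41  0.05] g 0.00861796865430749 59.452807903289795 q7 -1.5082731038538624
along-160.8: -0.4  across-486.3: 3.1
```

It has caught (12 N pull resisted at z 0.0726). Ease off, open and retreat.

Call:
drive_tool([
  [0, 0, 0.15, 0, 0, 0, 0],
  [0, 0, 0, 0, 0, 0, 0],
  [0, 0, 0, 0, 0, 0, 0.2],
  [0, 0, 0, 0, 0, 0, 0.4],
  [0, 0, 0, 0, 0, 0, 0.4],
])

```text
time_s: 12.3
eef_pos: [0.5065, 0.0858, 0.0715]
tool_rot: [-0.0, 0.997, -0.076, -0.0]
wrist_force: [-0.3, -1.1, 0.6]
grip_width: 0.034
grip_force: 0.0
```

Call:
drive_tool([
  [0, 0, 0, 0, 0, 0, 0.4],
  [0, 0, -1, 0, 0, 0, 0.4],
  [0, 0, -2, 0, 0, 0, 0.4],
  [0, 0, -4, 0, 0, 0, 0.4],
  [0, 0, -4, 0, 0, 0, 0.4],
])

```text
time_s: 12.8
eef_pos: [0.5064, 0.0849, 0.1831]
tool_rot: [0.001, 0.997, -0.077, -0.001]
wrist_force: [1.1, 0.5, 1.0]
grip_width: 0.0339
grip_force: 0.0
```

Call:
drive_tool([
  [-4, 0, -1, 0, 0, 0, 0.4],
  [-2, 0, 0, 0, 0, 0, 0.4],
  [0, 0, 0, 0, 0, 0, 0.4],
  [0, 0, 0, 0, 0, 0, 0.4],
  [0, 0, 0, 0, 0, 0, 0.4],
])

```text
time_s: 13.3
eef_pos: [0.4486, 0.0945, 0.1922]
tool_rot: [-0.0, 0.997, -0.076, 0.001]
wrist_force: [-0.1, -0.5, 0.0]
grip_width: 0.0341
grip_force: 0.0
```

```bash
python3 f.py; python3 l1.py w3.png box; python3 -c "
from look import *
W=np.load('wrist.npz')['W'];x,y,z=W[...,0],W[...,1],W[...,2]
print('stud top',rect(W,(np.hypot(x-.505,y-.0845)<.03)&(z>.083)&(z<.1)))"
```

```text
t 13.3 p [0.4486 0.0945 0.1922] ang x,y [ -8.76 -98.76] tilt [ 0.001  -0.0001] F [-0.05 -0.46  0.02] M [-0.02 -0.01  0.04] g 0.034098853836934166 0.0 q7 -1.8047984755279687
along-160.8: 0.1  across-486.3: -57.1
t 13.3 p [0.4486 0.0945 0.1922] ang x,y [ -8.76 -98.76] tilt [ 0.001  -0.0001] F [-0.05 -0.46  0.02] M [-0.02 -0.01  0.04] g 0.034098853836934166 0.0 q7 -1.8047984755279687
[[-0.152, -0.935, -0.321, 0.532], [-0.988, 0.144, 0.05, 0.082], [-0.0, 0.325, -0.946, 0.335], [0.0, 0.0, 0.0, 1.0]]
box (((510.4942321777344, 122.57107543945312), (172.91128540039062, 102.2164306640625), 81.25215148925781), array([  170,    92,   217,   126, 23157], dtype=int32), array([0.5134, 0.1205]), np.float64(0.050390951587042154))
neigh top (((517.140869140625, 165.0702667236328), (11.727592468261719, 27.18828773498535), 81.30672454833984), array([205, 144,  19,  39, 604], dtype=int32), array([0.5174, 0.1647]), np.float64(0.0897405233375575))
stud top (((506.3663635253906, 85.52845001220703), (11.769044876098633, 27.763601303100586), 81.57593536376953), array([317, 141,  17,  40, 583], dtype=int32), array([0.5066, 0.0853]), np.float64(0.08974674875224264))
```

View pics/w3.png

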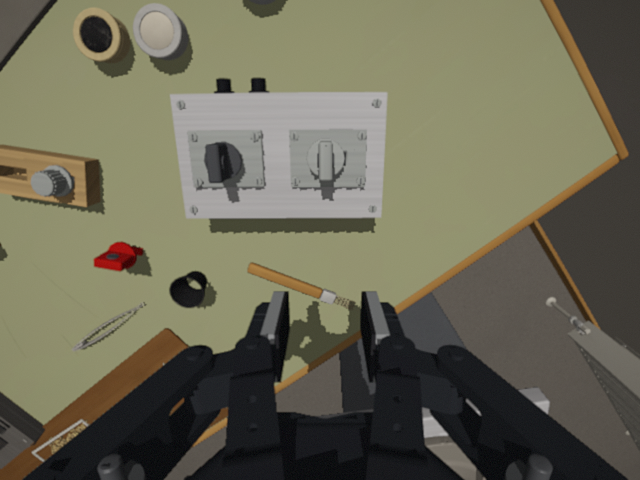

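The stud at (326,160) stands parallel to its neighbour at (217,160). Its top is at the same height (0.0897 m) and its angle is within 0.3°. The knurled stud and red look-alike have not been moved.

```bash
python3 -c "
from plant import job_done
print(job_done())"
```

```text
the job is handed in; nothing more can be done
None
```

The wing-headed stud is in the cover slot, turned ninety degrees clockwise, caught level with its neighbour and released, and the job is handed in at about 13 s; the most force I saw in the readings was 12 N.

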